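# Show the shop assistant what to fetch

### The job

Show the assistant what to fetch: press the yellow call button down and let it go; then bring the fingertips straight above the middle of the blue paint tin's lid, about 2 to 3 cm over it, and stay there for about two seconds, and after that do the same over the middle of the bin of brass nuts. Do not touch or move any tin, bin or other loose thing, and travel well above (some 10 cm) the wrong tins and bins so that you never seem to point at one. Finish with the hand clear of everything.

Things in the scene. Friction and masses are not known exactly. Their poses are not given: they have to be found in the camera images.
- call (a joint): travel of the yellow call button, in m: 0 released, about 0.006 fully down; a spring pushes it back, fully down takes 5 N
- call_top (a point): centre of the top of the yellow round call button (36 mm across, in a black housing fixed to the counter); pressed straight down
- tin_blue: blue paint tin: upright steel cylinder, 68 mm across, 85 mm tall, with a blue lid and a blue label band; loose. Origin: centre of its underside; z up, so the middle of the lid is 85 mm above the origin
- tin_red: red paint tin: upright steel cylinder, 68 mm across, 85 mm tall, with a red lid and a red label band; loose. Origin: centre of its underside; z up, so the middle of the lid is 85 mm above the origin
- tin_green: green paint tin: upright steel cylinder, 68 mm across, 85 mm tall, with a green lid and a green label band; loose. Origin: centre of its underside; z up, so the middle of the lid is 85 mm above the origin
- bin_nuts: small red open-topped parts bin (100 x 80 mm, 50 mm tall) filled with brass hexagon nuts to just below the rim; loose. Origin: centre of its underside; z up, so the middle of its mouth, level with the rim, is 50 mm above the origin
- bin_bolts: small red open-topped parts bin (100 x 80 mm, 50 mm tall) filled with bright steel bolts to just below the rim; loose. Origin: centre of its underside; z up, so the middle of its mouth, level with the rim, is 50 mm above the origin
- bin_washers: small red open-topped parts bin (100 x 80 mm, 50 mm tall) filled with flat black rubber washers to just below the rim; loose. Origin: centre of its underside; z up, so the middle of its mouth, level with the rim, is 50 mm above the origin
- screwdriver: loose screwdriver lying at the back of the work area, to be left alone
- spanner: loose steel spanner lying at the back of the work area, to be left alone
- tape: loose grey ring (roll core), 90 mm across, 25 mm tall, lying flat on the left, to be left alone

How it is judged:
By the outcome, as a careful person would: the job done as asked, in the order asked, and still so for the second after the job is handed in, with the robot touching nothing.
It also fails if it takes over 64 s, if anything falls off the work surface, if the arm or the gripper's body presses on something with over 40 N, if the wrist force passes 120 N, or if a joint passes its speed limit or range.

### The arm

A 6-joint arm with a two-finger parallel gripper is mounted at the origin on the work surface. World frame = base frame: x ahead of the robot, y to its left, z up, the work surface at z = 0. Lengths are in m, angles in degrees, forces in N, time in s.
With the tool pointing down it reaches from about 0.35 to 0.975 m from the base axis. Payload 4.9 kg.
Tool frame: the origin (TCP) lies at the centre of the arm's flange, where the gripper is bolted on; the fingertips stand 173 mm ahead of it and the grasp point (between the pads) lies 155 mm ahead of it; z points along the fingers, y is the line along which they close (so a half turn about z gives the same grasp; the last joint's range is limited). The gripper opens to 85 mm and grips with 20 to 120 N. Pads are 22 mm wide; open, the fingers measure 114 mm over their backs; the gripper's body (76 mm by 85 mm) begins 54 mm behind the grasp point. The pads swing forward as they close: fully open they stand 13 mm farther back than shut.
Start: joints at [59.187, 3.019, 92.412, -0, 84.569, -6.818], TCP at [0.254, 0.571, 0.405] pointing down, gripper open.
Joint ranges: [-172.51, 172.51], [-57.92, 126.97], [3.15, 148.05], [-58.71, 238.71], [5.1, 150.11], [-179.66, 179.66]. Speed limits (degrees/s): [147.25, 147.25, 180, 180, 180, 180].

### API

Orientations are given as [roll, pitch, yaw] about the fixed x, y, z axes, in that order (R = Rz(yaw) Ry(pitch) Rx(roll)).
In Python, from bench import arm, imaging, order, models gives the robot as it stands. The module is installed in compiled form; this text tells all that it offers.
- The arm moves only by the tool send_rows, never from a script. Its argument "targets" is a list of rows, each a list of 7 numbers: the shift along the tool's x, y, z in m, then the turn, a rotation vector about the tool's x, y, z in rad, then the gripper command: -1 is fully open, 1 is shut, values between are in proportion. In form: [[x, y, z, wx, wy, wz, hand], ...]. A call has exactly 8 rows; each row shifts and turns the commanded pose from where the row before left it, along the tool's axes as they then stand; what a row does not reach is not made up. A row lasts 1/10 s, in which the tool goes at most 50 mm and 8.59 degrees, less where a joint would pass 70% of its speed; a pose out of reach is approached as far as the arm can. A call with a gripper value outside its range is refused whole. The fingers move at their own pace and stop on an object; "grip_force" is the grip in N (left out, the last holds). Time passes only in rows, so rows that do not move let the fingers close, or fill a call up. It gives the time, the measured TCP pose, the force, the opening and the grip force at its end, in the units of the state.
- arm.get_obs(): the state, without advancing time (a new reading comes with each control period).
- imaging.snapshot(name): name is "side" or "top" or "wrist"; returns the picture (400x640x3 uint8, red, green, blue); there is no depth.
- imaging.camera_info(name): a dict with "fx", "fy", "cx", "cy" (pixels), "cam_to_world" (4x4, takes a point from camera to world coordinates). Camera axes: x right, y up, looking along -z (the intrinsics and any distortion apply to the point x, -y, -z); pixel columns grow to the right and rows downward; lengths in m; the calibration is good to about 2 mm. A picture is of the moment at which its call begins: read the wrist's pose just before it. camera_info takes no time and is no camera call; for the wrist camera it gives the pose at the moment of the call.
- order.job_done(): hands the job in; it is judged then, once.
Trained networks look in the newest picture that a camera, given by its name, has taken for a name from the list of things; names that differ only in an ending like _2 or _b are one class to them, and where a whole thing is asked for, a point or a joint stands for the part that bears it (a point fixed in the world has none). Each returns a list of dicts, best first, with "confidence" (0 to 1); they miss things now and then, are a little off and sometimes report something else, mostly with a low value. They report only what shows in the picture. A call takes as long as a camera call.
- models.spot_in(camera, target): "point" ([row, column] in pixels, amid what is visible of it).
- models.pinpoint(camera, target): "point" ([row, column] in pixels: a listed point, or the origin of a listed thing).
The state is a dict: "t": time; "qpos": joint angles; "qvel": joint speeds; "effort": joint torques, N m; "tool_pos": TCP position; "eef_rot": TCP orientation; "ft_force": force on the tool from outside, world axes, zero at the start; "ft_torque": the same for the moment, N m; "gripper_width": finger opening in m; "grasp_force": force on a finger pad.
Only numpy, scipy, OpenCV 4.12 (cv2) and the standard library are available. Lean on these libraries where they do the work, as an engineer would, in place of code of your own. Each camera call takes 0.05 s, during which the arm holds its last target. There are 200 camera calls.

## Working session

There is one attempt and no reset: what is moved stays moved. The work goes in short steps, Python scripts to look and compute and a tool call to move; the robot and the scene stay as the last step left them, time stands still between calls to the robot, and variables do not carry over. Pictures are saved under pics/ and viewed, at most 10 in all, crops included, and the job is handed in when it is done.

Besides the shell and the picture viewer there is one more tool, called after "Request:" by a JSON object that holds its "fn" and its "kwargs", one argument or row to a line. send_rows: Moves the arm, as the interface text tells. Its arguments: {"type":"object","properties":{"targets":{"type":"array","items":{"type":"array","items":{"type":"number"}}},"grip_force":{"type":"number"}},"required":["targets"]}

```bash
mkdir -p pics; cat > h.py <<'E'
import numpy as np, cv2
from bench import arm, imaging, order, models
def ray(cam,p,info=None):
    i=info or imaging.camera_info(cam); T=np.array(i["cam_to_world"])
    d=np.array([(p[1]-i["cx"])/i["fx"],-(p[0]-i["cy"])/i["fy"],-1.])
    return T[:3,3],T[:3,:3]@d
def at_z(cam,p,z):
    o,d=ray(cam,p); return o+d*(z-o[2])/d[2]
def tri(c1,p1,c2,p2):
    o1,d1=ray(c1,p1);o2,d2=ray(c2,p2);d1/=np.linalg.norm(d1);d2/=np.linalg.norm(d2)
    s=np.linalg.lstsq(np.c_[d1,-d2],o2-o1,rcond=None)[0]
    a,b=o1+s[0]*d1,o2+s[1]*d2
    return (a+b)/2,np.linalg.norm(a-b)
E
python3 - <<'E'
from h import *
np.set_printoptions(precision=3,suppress=True)
for c in["top","side"]:
    im=imaging.snapshot(c); cv2.imwrite(f"pics/{c}0.png",im[:,:,::-1])
    i=imaging.camera_info(c); print(c,{k:v for k,v in i.items()})
P={}
for n in["call_top","tin_blue","tin_red","tin_green","bin_nuts","bin_bolts","bin_washers","tape"]:
    for c in["top","side"]:
        r=models.pinpoint(c,n); P[n,c]=r
        print(n,c,[(np.round(x["point"],1),round(x["confidence"],2)) for x in r[:3]])
    if P[n,"top"] and P[n,"side"]: print("  tri",*tri("top",P[n,"top"][0]["point"],"side",P[n,"side"][0]["point"]))
print(arm.get_obs())
E
```

```text
top {'fx': 395.7114408470683, 'fy': 395.7114408470683, 'cx': 326.4132540896285, 'cy': 194.62372908846612, 'cam_to_world': array([[-0.004,  0.995, -0.099,  0.491],
       [-1.   , -0.005, -0.006,  0.067],
       [-0.006,  0.099,  0.995,  1.098],
       [ 0.   ,  0.   ,  0.   ,  1.   ]])}
side {'fx': 393.2512536520925, 'fy': 393.2512536520925, 'cx': 326.87748232891636, 'cy': 193.90816623385837, 'cam_to_world': array([[ 0.709,  0.37 , -0.6  , -0.065],
       [-0.705,  0.377, -0.601, -0.6  ],
       [ 0.004,  0.849,  0.528,  0.629],
       [ 0.   ,  0.   ,  0.   ,  1.   ]])}
call_top top [(array([239.1, 358. ]), 0.55)]
call_top side [(array([224.9, 313.5]), 0.59)]
  tri [ 0.477 -0.01   0.038] 0.0006566033982907285
tin_blue top [(array([197.3, 456.5]), 0.69)]
tin_blue side [(array([265.8, 428.7]), 0.65)]
  tri [ 0.588 -0.284  0.008] 0.004181161449109424
tin_red top [(array([244.5, 440.5]), 0.88), (array([195.1, 383.7]), 0.67), (array([135.5, 318. ]), 0.53)]
tin_red side [(array([287.5, 379. ]), 0.88)]
  tri [ 0.46  -0.239 -0.003] 0.0014300489942826178
tin_green top [(array([254.3, 270.1])
[... 475 characters left out ...]
0.58), (array([228.8, 368.5]), 0.22)]
  tri [0.611 0.321 0.002] 0.0005878432212819462
tape top [(array([239.6, 207.9]), 0.84)]
tape side [(array([179.5, 223.7]), 0.56), (array([175.2, 271.4]), 0.22)]
  tri [0.474 0.402 0.002] 0.005336502938279343
{'t': 0.9, 'qpos': array([59.185,  3.02 , 92.412, -0.   , 84.569, -6.818]), 'qvel': array([-0.025,  0.11 , -0.02 ,  0.02 , -0.064, -0.034]), 'effort': array([ -0.   , -39.368, -37.047,  -0.   ,   0.001,  -0.   ]), 'tool_pos': array([0.254, 0.571, 0.405]), 'eef_rot': array([-179.999,    0.   ,  156.003]), 'ft_force': array([-0.006,  0.126,  0.151]), 'ft_torque': array([ 0.008, -0.028, -0.044]), 'grasp_force': 0.0, 'gripper_width': 0.0855909841150464}
```

View pics/top0.png

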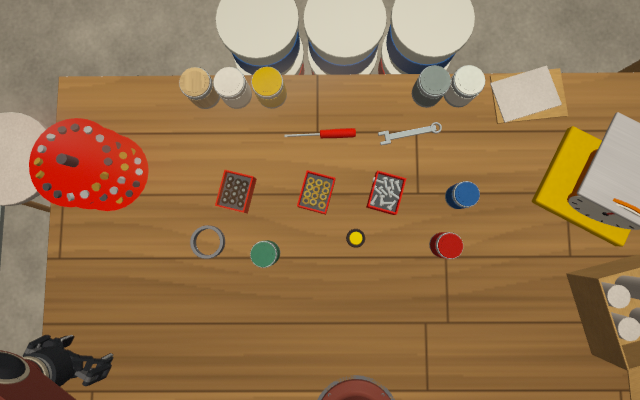

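View pics/side0.png

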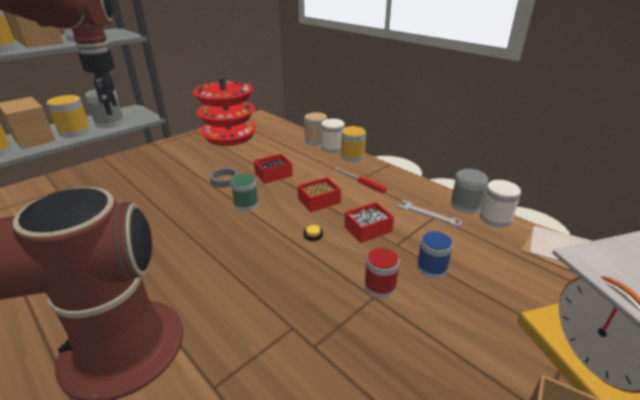

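The top view shows the button at (238,356), the blue lid at (195,463) and the nuts at (192,317), with the bolts and washers on either side. The side view agrees, and the measured heights are plausible. I'll go above the button with the fingers shut.

Request:
{"fn": "send_rows", "kwargs": {
  "targets": [
    [-0.0275,-0.0275,0,0,0,0,1],
    [-0.0275,-0.0275,0,0,0,0,1],
    [-0.0275,-0.0275,0,0,0,0,1],
    [-0.0275,-0.0275,0,0,0,0,1],
    [-0.0275,-0.0275,0,0,0,0,1],
    [-0.0275,-0.0275,0,0,0,0,1],
    [-0.0275,-0.0275,0,0,0,0,1],
    [-0.0275,-0.0275,0,0,0,0,1]
  ]
}}

```text
t: 1.7
tool_pos: [0.3659, 0.279, 0.4049]
eef_rot: [180.0, 0.0, 156.0]
ft_force: [0.5, 0.6, -0.1]
gripper_width: -0.0
grasp_force: 0.0
```

Request:
{"fn": "send_rows", "kwargs": {
  "targets": [
    [-0.0275,-0.0275,0,0,0,0,1],
    [-0.0275,-0.0275,0,0,0,0,1],
    [-0.0275,-0.0275,0,0,0,0,1],
    [-0.0275,-0.0275,0,0,0,0,1],
    [-0.0275,-0.0275,0,0,0,0,1],
    [-0.0275,-0.0275,0,0,0,0,1],
    [-0.0275,-0.0275,0,0,0,0,1],
    [-0.0275,-0.0275,0,0,0,0,1]
  ]
}}

```text
t: 2.5
tool_pos: [0.4774, -0.0116, 0.405]
eef_rot: [180.0, 0.0, 156.0]
ft_force: [0.8, 0.1, 0.5]
gripper_width: 0.0001
grasp_force: 0.0
```

```bash
python3 - <<'E'
from h import *
np.set_printoptions(precision=4,suppress=True)
im=imaging.snapshot("wrist"); cv2.imwrite("pics/w1.png",im[:,:,::-1])
print(imaging.camera_info("wrist")["cam_to_world"])
for n,z in[("call_top",.038),("bin_nuts",0),("bin_bolts",0)]:
    for x in models.pinpoint("wrist",n)[:2]: print(n,x["point"],x["confidence"],at_z("wrist",x["point"],z))
for c in["top"]:
    imaging.snapshot(c)
    for n,z in[("tin_blue",0),("bin_nuts",0)]:
        for x in models.pinpoint(c,n)[:1]: print(c,n,x["point"],at_z(c,x["point"],z))
E
```

```text
[[ 0.4104 -0.8641 -0.2914  0.404 ]
 [ 0.9119  0.3873  0.1359  0.0184]
 [-0.0046 -0.3216  0.9469  0.3731]
 [ 0.      0.      0.      1.    ]]
call_top [166.6, 323.9] 0.65 [ 0.4747 -0.0072  0.038 ]
bin_nuts [223.1, 456.0] 0.71 [0.6022 0.1011 0.    ]
top tin_blue [193.1, 453.9] [ 0.602  -0.2811  0.    ]
top bin_nuts [191.6, 314.6] [0.6081 0.1067 0.    ]
```

View pics/w1.png

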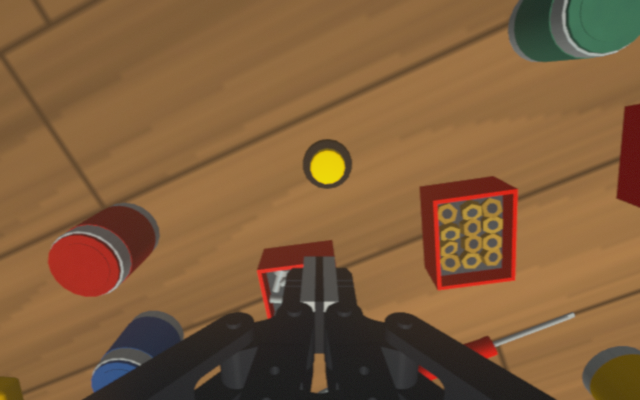

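The wrist view shows the cap at about (167,327), the nut bin's rim centred at about (239,476), and the fingers shut. I'll check the cap, lid and rim centres by colour.

```bash
python3 - <<'E'
from h import *
np.set_printoptions(precision=4,suppress=True)
def cen(im,lo,hi,box):
    m=cv2.inRange(cv2.cvtColor(im,cv2.COLOR_BGR2HSV),lo,hi); k=np.zeros_like(m); r0,r1,c0,c1=box; k[r0:r1,c0:c1]=m[r0:r1,c0:c1]
    n,l,s,c=cv2.connectedComponentsWithStats(k); j=1+np.argmax(s[1:,4]); return c[j][::-1],s[j]
w=cv2.imread("pics/w1.png"); t=cv2.imread("pics/top0.png"); s=cv2.imread("pics/side0.png")
Y=((22,150,150),(34,255,255))
pw,a=cen(w,*Y,(130,200,280,370)); print(pw,a,at_z("wrist",pw,.038))
pt,a=cen(t,*Y,(225,255,340,375)); ps,b=cen(s,*Y,(215,245,295,330)); print(pt,ps,tri("top",pt,"side",ps),tri("wrist",pw,"top",pt))
pb,a=cen(t,(100,100,120),(125,255,255),(175,215,440,490)); print(pb,a,at_z("top",pb,.085))
print("nuts",at_z("wrist",(239,476),.05),at_z("top",(192,317.5),.05))
cv2.imwrite("pics/c.png",np.hstack([cv2.resize(t[165:225,290:350],(400,400)),cv2.resize(t[165:225,430:490],(400,400))]))
E
```

```text
[166.6388 327.1811] [310 150  35  34 933] [0.4747 0.0004 0.038 ]
[237.7984 355.5194] [229.6067 312.9438] (array([ 0.4797, -0.0048,  0.0191]), np.float64(0.00017050729430832264)) (array([ 0.4797, -0.0031,  0.015 ]), np.float64(0.0037735045312195827))
[193.4371 466.8565] [455 182  25  24 453] [ 0.5924 -0.2873  0.085 ]
nuts [0.5986 0.1067 0.05  ] [0.6016 0.0971 0.05  ]
```

View pics/c.png

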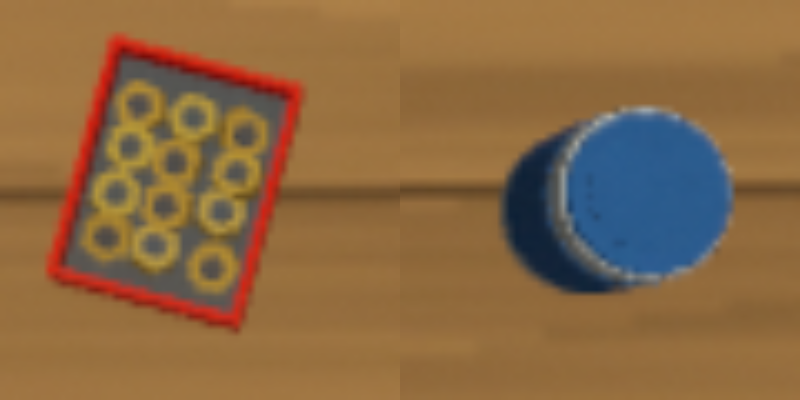

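Request:
{"fn": "send_rows", "kwargs": {
  "targets": [
    [0.001,0.007,0.01,0,0,0,1],
    [0,0,0.03,0,0,0,1],
    [0,0,0.03,0,0,0,1],
    [0,0,0.03,0,0,0,1],
    [0,0,0.03,0,0,0,1],
    [0,0,0.03,0,0,0,1],
    [0,0,0.02,0,0,0,1],
    [0,0,0.005,0,0,0,1]
  ]
}}

```text
t: 3.65
tool_pos: [0.4773, -0.0017, 0.2161]
eef_rot: [-179.9, -0.4, 156.1]
ft_force: [-1.0, 0.3, 0.3]
gripper_width: 0.0001
grasp_force: 0.0
```

```bash
python3 - <<'E'
from h import *
a=imaging.snapshot("wrist")[:,:,::-1]; b=imaging.snapshot("side")[:,:,::-1]; t=imaging.snapshot("top")[:,:,::-1]
cv2.imwrite("pics/p.png",np.hstack([cv2.resize(a,(400,250))]+[cv2.resize(x,(200,250)) for x in (b[180:255,283:343],t[200:275,326:386])]))
E
```

```text
(no output)
```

View pics/p.png

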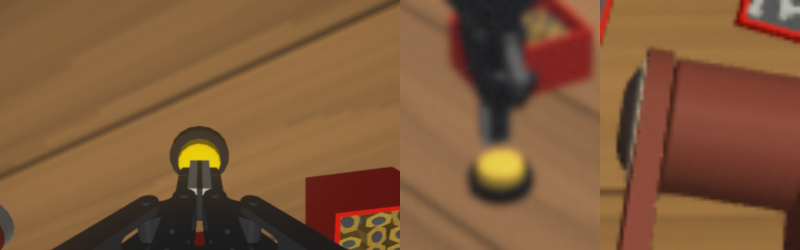

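The fingertips stand just above the cap, and the cap peeks out ahead of them in the wrist view. I'll work out the offset with the tip's own pixel as reference.

```bash
python3 - <<'E'
from h import *
np.set_printoptions(precision=4,suppress=True)
o=arm.get_obs(); print(o["tool_pos"],o["eef_rot"],o["ft_force"])
i=imaging.camera_info("wrist"); T=np.linalg.inv(np.array(i["cam_to_world"]))
def proj(p):
    q=T@np.r_[p,1]; return i["cy"]-i["fy"]*q[1]/-q[2], i["cx"]+i["fx"]*q[0]/-q[2]
p=o["tool_pos"]
print("tip px",proj(p-[0,0,.173]),proj(p-[0,0,.186]))
for z in(.018,.022,.026): print(z,"under tip",proj(np.r_[p[:2],z]))
im=imaging.snapshot("wrist"); h=cv2.cvtColor(im,cv2.COLOR_RGB2HSV)
m=cv2.inRange(h,(22,150,150),(34,255,255)); r,c=np.nonzero(m[150:300,200:440]); 
print("yellow rows",r.min()+150,r.max()+150,"cols",c.min()+200,c.max()+200)
w=max(range(150,300),key=lambda k:(m[k,200:440]>0).sum()); print("widest row",w,np.nonzero(m[w,200:440])[0][[0,-1]]+200)
for z in(.018,.022,.026): print(at_z("wrist",(w,(c.min()+c.max())/2+200),z))
E
```

```text
[ 0.4793 -0.0025  0.22  ] [179.9907   0.0187 156.0631] [ 0.3773  0.4696 -0.5794]
tip px (np.float64(275.58037229915016), np.float64(318.91672882658537)) (np.float64(261.7871183213649), np.float64(318.94912444861336))
0.018 under tip (np.float64(247.2763803416142), np.float64(318.9832051944401))
0.022 under tip (np.float64(250.67345754597005), np.float64(318.9752266254026))
0.026 under tip (np.float64(254.21362349284655), np.float64(318.9669119899935))
yellow rows 220 267 cols 285 351
widest row 250 [285 351]
[ 0.4816 -0.0041  0.018 ]
[ 0.4798 -0.0033  0.022 ]
[ 0.478  -0.0024  0.026 ]
```

Request:
{"fn": "send_rows", "kwargs": {
  "targets": [
    [0,0,0.005,0,0,0,1],
    [0,0,0.005,0,0,0,1],
    [0,0,0.004,0,0,0,1],
    [0,0,0.003,0,0,0,1],
    [0,0,0.002,0,0,0,1],
    [0,0,0.001,0,0,0,1],
    [0,0,0.001,0,0,0,1],
    [0,0,0,0,0,0,1]
  ]
}}

```text
t: 4.65
tool_pos: [0.4792, -0.0032, 0.1987]
eef_rot: [-180.0, -0.0, 156.0]
ft_force: [-1.0, 0.2, -0.7]
gripper_width: -0.0
grasp_force: 0.0
```

Tip at z ≈ 0.026 and no contact so far.

Request:
{"fn": "send_rows", "kwargs": {
  "targets": [
    [0,0,0.001,0,0,0,1],
    [0,0,0.001,0,0,0,1],
    [0,0,0.001,0,0,0,1],
    [0,0,0.001,0,0,0,1],
    [0,0,0.001,0,0,0,1],
    [0,0,0.001,0,0,0,1],
    [0,0,0,0,0,0,1],
    [0,0,0,0,0,0,1]
  ]
}}

```text
t: 5.45
tool_pos: [0.4792, -0.0031, 0.1928]
eef_rot: [-180.0, -0.0, 156.0]
ft_force: [-1.3, 0.5, 2.3]
gripper_width: -0.0002
grasp_force: 1.4
```

Request:
{"fn": "send_rows", "kwargs": {
  "targets": [
    [0,0,0.001,0,0,0,1],
    [0,0,0.001,0,0,0,1],
    [0,0,0.001,0,0,0,1],
    [0,0,0.001,0,0,0,1],
    [0,0,0,0,0,0,1],
    [0,0,0,0,0,0,1],
    [0,0,0,0,0,0,1],
    [0,0,0,0,0,0,1]
  ]
}}

```text
t: 6.25
tool_pos: [0.4793, -0.0031, 0.1894]
eef_rot: [-180.0, -0.0, 156.0]
ft_force: [-3.3, 0.4, 7.9]
gripper_width: -0.0003
grasp_force: 4.3
```

Force is 7.9 N, above the 5 N for fully down. I'll push a hair more, hold, then release and rise.

Request:
{"fn": "send_rows", "kwargs": {
  "targets": [
    [0,0,0.001,0,0,0,1],
    [0,0,0,0,0,0,1],
    [0,0,0,0,0,0,1],
    [0,0,-0.005,0,0,0,1],
    [0,0,-0.01,0,0,0,1],
    [0,0,-0.02,0,0,0,1],
    [0,0,-0.03,0,0,0,1],
    [0,0,-0.03,0,0,0,1]
  ]
}}

```text
t: 7.05
tool_pos: [0.4787, -0.0031, 0.2831]
eef_rot: [-180.0, -0.1, 156.0]
ft_force: [-0.3, -0.4, 0.3]
gripper_width: -0.0004
grasp_force: 0.0
```

Request:
{"fn": "send_rows", "kwargs": {
  "targets": [
    [0,0,-0.04,0,0,0,1],
    [0,0,-0.04,0,0,0,1],
    [0,0,-0.03,0,0,0,1],
    [0,0,-0.02,0,0,0,1],
    [0,0,-0.005,0,0,0,1],
    [0,0,0,0,0,0,1],
    [0,0,0,0,0,0,1],
    [0,0,0,0,0,0,1]
  ]
}}

```text
t: 7.85
tool_pos: [0.4788, -0.0031, 0.4156]
eef_rot: [-180.0, -0.2, 156.0]
ft_force: [-0.1, -0.5, -0.1]
gripper_width: -0.0001
grasp_force: 0.0
```

Request:
{"fn": "send_rows", "kwargs": {
  "targets": [
    [-0.018,-0.018,0,0,0,0,1],
    [-0.035,-0.034,0,0,0,0,1],
    [-0.035,-0.034,0,0,0,0,1],
    [-0.035,-0.034,0,0,0,0,1],
    [-0.035,-0.034,0,0,0,0,1],
    [-0.033,-0.032,0,0,0,0,1],
    [-0.021,-0.021,0,0,0,0,1],
    [-0.007,-0.006,0,0,0,0,1]
  ]
}}

```text
t: 8.65
tool_pos: [0.5928, -0.2895, 0.4153]
eef_rot: [180.0, -0.2, 155.8]
ft_force: [-0.1, 0.7, 0.7]
gripper_width: -0.0002
grasp_force: 0.0
```

```bash
python3 - <<'E'
from h import *
np.set_printoptions(precision=4,suppress=True)
im=imaging.snapshot("wrist"); o=arm.get_obs(); print(o["tool_pos"],o["eef_rot"])
cv2.imwrite("pics/b.png",im[:,:,::-1])
i=imaging.camera_info("wrist"); T=np.linalg.inv(np.array(i["cam_to_world"]))
q=T@np.r_[o["tool_pos"][:2],.085,1]; print("under tip",i["cy"]+i["fy"]*q[1]/q[2],i["cx"]-i["fx"]*q[0]/q[2])
print([(x["point"],x["confidence"],at_z("wrist",x["point"],0)) for x in models.pinpoint("wrist","tin_blue")[:2]])
m=cv2.inRange(cv2.cvtColor(im,cv2.COLOR_RGB2HSV),(100,120,130),(125,255,255))
n,l,s,c=cv2.connectedComponentsWithStats(m); j=1+np.argmax(s[1:,4]); print(s[j],c[j])
E
```

```text
[ 0.5929 -0.2891  0.4155] [179.9976  -0.1517 155.865 ]
under tip 183.50892274071293 319.1646684933386
[([162.0, 326.1], 0.89, array([ 0.5949, -0.28  ,  0.    ]))]
[ 287  147   71   68 3670] [321.7926 180.9965]
```

View pics/b.png

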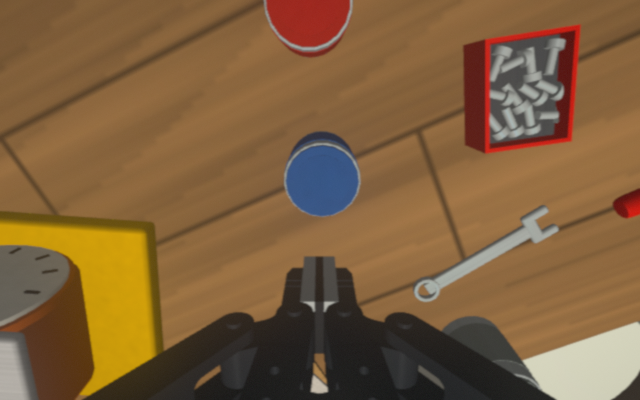

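The blue lid is at (181,322) and the point under the tip at (183,319), so I'll shift by about 3 mm and descend to 25 mm over the lid.

Request:
{"fn": "send_rows", "kwargs": {
  "targets": [
    [0.002,0.0025,0.01,0,0,0,1],
    [0,0,0.022,0,0,0,1],
    [0,0,0.028,0,0,0,1],
    [0,0,0.028,0,0,0,1],
    [0,0,0.022,0,0,0,1],
    [0,0,0.014,0,0,0,1],
    [0,0,0.006,0,0,0,1],
    [0,0,0.002,0,0,0,1]
  ]
}}

```text
t: 9.55
tool_pos: [0.5917, -0.2829, 0.2854]
eef_rot: [180.0, -0.0, 156.0]
ft_force: [1.0, 0.1, 0.6]
gripper_width: 0.0001
grasp_force: 0.0
```

Request:
{"fn": "send_rows", "kwargs": {
  "targets": [
    [0,0,0,0,0,0,1],
    [0,0,0,0,0,0,1],
    [0,0,0,0,0,0,1],
    [0,0,0,0,0,0,1],
    [0,0,0,0,0,0,1],
    [0,0,0,0,0,0,1],
    [0,0,0,0,0,0,1],
    [0,0,0,0,0,0,1]
  ]
}}

```text
t: 10.35
tool_pos: [0.5918, -0.2837, 0.2856]
eef_rot: [180.0, -0.0, 156.0]
ft_force: [-0.2, 0.0, -0.1]
gripper_width: -0.0
grasp_force: 0.0
```

Request:
{"fn": "send_rows", "kwargs": {
  "targets": [
    [0,0,0,0,0,0,1],
    [0,0,0,0,0,0,1],
    [0,0,0,0,0,0,1],
    [0,0,0,0,0,0,1],
    [0,0,0,0,0,0,1],
    [0,0,0,0,0,0,1],
    [0,0,0,0,0,0,1],
    [0,0,0,0,0,0,1]
  ]
}}

```text
t: 11.15
tool_pos: [0.5918, -0.2837, 0.2857]
eef_rot: [-180.0, 0.0, 156.0]
ft_force: [0.7, -0.3, 0.6]
gripper_width: -0.0004
grasp_force: 0.0
```

Request:
{"fn": "send_rows", "kwargs": {
  "targets": [
    [0,0,0,0,0,0,1],
    [0,0,0,0,0,0,1],
    [0,0,0,0,0,0,1],
    [0,0,0,0,0,0,1],
    [0,0,0,0,0,0,1],
    [0,0,0,0,0,0,1],
    [0,0,0,0,0,0,1],
    [0,0,0,0,0,0,1]
  ]
}}

```text
t: 11.95
tool_pos: [0.5918, -0.2837, 0.2857]
eef_rot: [-180.0, -0.0, 156.0]
ft_force: [-1.0, 0.0, 1.1]
gripper_width: -0.0001
grasp_force: 0.0
```

Request:
{"fn": "send_rows", "kwargs": {
  "targets": [
    [0,0,-0.006,0,0,0,1],
    [0,0,-0.014,0,0,0,1],
    [0,0,-0.022,0,0,0,1],
    [0,0,-0.028,0,0,0,1],
    [0,0,-0.03,0,0,0,1],
    [0,0,-0.022,0,0,0,1],
    [0,0,-0.008,0,0,0,1],
    [0,0,-0.002,0,0,0,1]
  ]
}}

```text
t: 12.75
tool_pos: [0.5919, -0.2838, 0.4201]
eef_rot: [-180.0, 0.2, 156.0]
ft_force: [-0.2, -0.4, 0.7]
gripper_width: -0.0002
grasp_force: 0.0
```

Request:
{"fn": "send_rows", "kwargs": {
  "targets": [
    [0.006,0.013,0,0,0,0,1],
    [0.0115,0.0275,0,0,0,0,1],
    [0.0115,0.0275,0,0,0,0,1],
    [0.0115,0.0275,0,0,0,0,1],
    [0.0115,0.0275,0,0,0,0,1],
    [0.0115,0.0275,0,0,0,0,1],
    [0.0115,0.0275,0,0,0,0,1],
    [0.0115,0.0275,0,0,0,0,1]
  ]
}}

```text
t: 13.55
tool_pos: [0.5956, -0.0586, 0.4153]
eef_rot: [-180.0, -0.2, 156.0]
ft_force: [-0.0, 0.1, 0.2]
gripper_width: -0.0002
grasp_force: 0.0
```

Request:
{"fn": "send_rows", "kwargs": {
  "targets": [
    [0.0115,0.0275,0,0,0,0,1],
    [0.0115,0.0275,0,0,0,0,1],
    [0.0115,0.0275,0,0,0,0,1],
    [0.0115,0.0275,0,0,0,0,1],
    [0.0115,0.0275,0,0,0,0,1],
    [0.006,0.013,0,0,0,0,1],
    [0,0,0,0,0,0,1],
    [0,0,0,0,0,0,1]
  ]
}}

```text
t: 14.35
tool_pos: [0.5993, 0.1023, 0.4168]
eef_rot: [-179.9, -0.1, 156.0]
ft_force: [-0.2, -0.3, 0.5]
gripper_width: -0.0001
grasp_force: 0.0
```

```bash
python3 - <<'E'
from h import *
np.set_printoptions(precision=4,suppress=True)
im=imaging.snapshot("wrist"); o=arm.get_obs(); print(o["tool_pos"],o["eef_rot"])
i=imaging.camera_info("wrist"); T=np.linalg.inv(np.array(i["cam_to_world"]))
q=T@np.r_[o["tool_pos"][:2],.05,1]; u=(i["cy"]+i["fy"]*q[1]/q[2],i["cx"]-i["fx"]*q[0]/q[2]); print("under tip",u)
print([(x["point"],x["confidence"],at_z("wrist",x["point"],0)) for x in models.pinpoint("wrist","bin_nuts")[:2]])
b=im[:,:,::-1].copy(); cv2.drawMarker(b,(int(u[1]),int(u[0])),(255,0,255)); cv2.imwrite("pics/n.png",b)
E
```

```text
[0.5994 0.1018 0.4171] [-179.9441   -0.038   155.968 ]
under tip (np.float64(172.6920807281935), np.float64(319.6159932681374))
[([166.4, 322.9], 0.68, array([0.6059, 0.1028, 0.    ]))]
```

View pics/n.png

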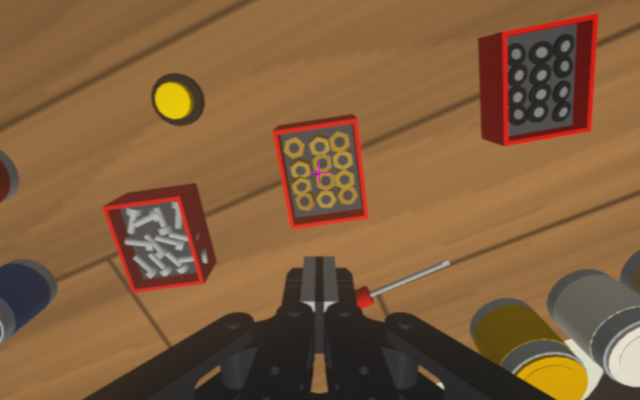

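The marker for the point under the tip (173,320) sits within 2–3 px of the rim centre (172,322). I'll descend to 25 mm over the rim.

Request:
{"fn": "send_rows", "kwargs": {
  "targets": [
    [0,0.002,0.012,0,0,0,1],
    [0,0,0.03,0,0,0,1],
    [0,0,0.035,0,0,0,1],
    [0,0,0.035,0,0,0,1],
    [0,0,0.03,0,0,0,1],
    [0,0,0.018,0,0,0,1],
    [0,0,0.007,0,0,0,1],
    [0,0,0.002,0,0,0,1]
  ]
}}

```text
t: 15.25
tool_pos: [0.6, 0.1038, 0.2473]
eef_rot: [-179.9, -0.1, 156.0]
ft_force: [0.7, -0.4, -0.6]
gripper_width: -0.0003
grasp_force: 0.0
```

Request:
{"fn": "send_rows", "kwargs": {
  "targets": [
    [0,0,0,0,0,0,1],
    [0,0,0,0,0,0,1],
    [0,0,0,0,0,0,1],
    [0,0,0,0,0,0,1],
    [0,0,0,0,0,0,1],
    [0,0,0,0,0,0,1],
    [0,0,0,0,0,0,1],
    [0,0,0,0,0,0,1]
  ]
}}

```text
t: 16.05
tool_pos: [0.6003, 0.1044, 0.2487]
eef_rot: [-180.0, -0.0, 156.0]
ft_force: [0.0, 0.4, -0.7]
gripper_width: -0.0
grasp_force: 0.0
```

Request:
{"fn": "send_rows", "kwargs": {
  "targets": [
    [0,0,0,0,0,0,1],
    [0,0,0,0,0,0,1],
    [0,0,0,0,0,0,1],
    [0,0,0,0,0,0,1],
    [0,0,0,0,0,0,1],
    [0,0,0,0,0,0,1],
    [0,0,0,0,0,0,1],
    [0,0,0,0,0,0,1]
  ]
}}

```text
t: 16.85
tool_pos: [0.6003, 0.1044, 0.2487]
eef_rot: [180.0, 0.0, 156.0]
ft_force: [-0.0, 0.4, 0.7]
gripper_width: 0.0002
grasp_force: 0.0
```

Request:
{"fn": "send_rows", "kwargs": {
  "targets": [
    [0,0,0,0,0,0,1],
    [0,0,0,0,0,0,1],
    [0,0,0,0,0,0,1],
    [0,0,0,0,0,0,1],
    [0,0,0,0,0,0,1],
    [0,0,0,0,0,0,1],
    [0,0,0,0,0,0,1],
    [0,0,0,0,0,0,1]
  ]
}}

```text
t: 17.65
tool_pos: [0.6003, 0.1044, 0.2487]
eef_rot: [180.0, -0.0, 156.0]
ft_force: [-0.3, -0.7, -0.1]
gripper_width: 0.0002
grasp_force: 0.0
```

Request:
{"fn": "send_rows", "kwargs": {
  "targets": [
    [0,0,-0.007,0,0,0,1],
    [0,0,-0.018,0,0,0,1],
    [0,0,-0.03,0,0,0,1],
    [0,0,-0.035,0,0,0,1],
    [0,0,-0.035,0,0,0,1],
    [0,0,-0.03,0,0,0,1],
    [0,0,-0.012,0,0,0,1],
    [0,0,-0.003,0,0,0,1]
  ]
}}

```text
t: 18.45
tool_pos: [0.6005, 0.1044, 0.421]
eef_rot: [179.9, 0.2, 156.0]
ft_force: [0.2, 0.7, 1.3]
gripper_width: -0.0
grasp_force: 0.0
```

Request:
{"fn": "send_rows", "kwargs": {
  "targets": [
    [0,0,0,0,0,0,1],
    [0,0,0,0,0,0,1],
    [0,0,0,0,0,0,1],
    [0,0,0,0,0,0,1],
    [0,0,0,0,0,0,1],
    [0,0,0,0,0,0,1],
    [0,0,0,0,0,0,1],
    [0,0,0,0,0,0,1]
  ]
}}

```text
t: 19.25
tool_pos: [0.6003, 0.1044, 0.4187]
eef_rot: [180.0, 0.0, 156.0]
ft_force: [0.5, 0.9, 0.3]
gripper_width: 0.0004
grasp_force: 0.0
```

```bash
python3 -c "
from bench import order; print(order.job_done())"
```

```text
the job is handed in; nothing more can be done
None
```

I pressed the yellow call button fully down (about 8 N) and let it go, then held the fingertips about 2.4 s some 28 mm over the middle of the blue lid and the same time about 26 mm over the middle of the nut bin; the hand is now about 20 cm above the bin and the job is handed in at about 19 s, with no verdict returned.

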